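Pack the call-out case and shut its lid

TASK

Pack the open call-out case for a house visit: the solder reel and the black screwdriver-bit case from the blue mat go in with the carton and the flat tin that are already in it. Arrange them so that nothing stands above the rim, then shut the lid fully. Leave the other things on the bench where they are.

Things in the scene. Friction and masses are not known exactly. Their poses are not given: they have to be found in the camera images.
- case: Grey open case fixed on the bench: outside 138 (x) by 218 (y) by 56 mm high, inside 130 by 210 by 52 deep, walls and floor 4. Origin: centre of underside, z up. Lid hinged on its +x long side, which points to the robot's right (world -y) within 0.25 rad. A rib 4 wide, 10 high along x parts the floor into two bays, 130 by 103, centred at y = +53.5 and -53.5 mm: one nearer the robot, one farther.
- lid (a joint): Lid angle in rad: 0 fully shut, flat on the rim; 1.57 upright; starts at 1.5 to 1.85. Stiff hinge: it stays where it is left and must be pushed all the way down (2 N at the free edge). Plate 4 mm thick, underside at rim height when shut (things above the rim hold it open), 142 mm from hinge to free edge, 228 along the hinge; 60 mm long lip sticks out 14 mm from the middle of the free edge.
- lid_hinge (a point): Point on the lid's hinge line, at its middle, 69 mm along the case's +x from its centre and 56 mm above the bench. Its axes turn with the lid: -x points from the hinge to the lid's free edge, y along the hinge, z out of the lid's outer (upper) face.
- lid_edge (a point): Middle of the lid's free edge, on its outer face (upper face when shut), 142 mm from the hinge; same axes as lid_hinge.
- reel_center (a point): Solder reel: white plastic spool with two flanges of 54 mm diameter wound full with grey wire (51 mm diameter between the flanges), 36 mm high, standing on a flange, about 240 g. Point at its centre, 18 mm above its underside; z is its axle, up. Stands on the mat (mat top 3 mm above the bench).
- bitcase_center (a point): Closed black plastic case of screwdriver bits, a flat oblong block 110 mm long (its x), 50 mm wide (its y), 24 mm high, about 140 g, lying flat on the mat. Point at its centre, 12 mm above its underside; z up.
- carton_center (a point): Cardboard spare-part carton, 122 by 90 mm and 24 mm thick, lying flat in one bay of the case, long side along the case's x, nearly filling the bay's floor. Which of the two bays varies. Point at its centre, 12 mm above its underside.
- tin_center (a point): Flat metal tin, 120 by 90 mm and only 10 mm thick, lying flat in the other bay of the case. Point at its centre, 5 mm above its underside.
- phone_mid (a point): Bystander: a phone lying on the mat, 148 by 71 by 9 mm; centre.
- fluxjar_mid (a point): Bystander: small jar, 40 mm across, 42 mm high, on the mat; centre.
- bottle_mid (a point): Bystander: white bottle with a pointed nozzle, 54 mm across, 142 mm high, standing on the mat; point on its axis 50 mm up.
- tweezers_mid (a point): Bystander: steel tweezers, 130 mm long, lying on the mat between the reel and the bit case; middle.
- driver_grip (a point): Bystander: screwdriver, 150 mm long, lying on the mat; point on its handle.
- tape_mid (a point): Bystander: roll of amber tape, 72 mm across, 19 mm high, lying on the bench near the robot; centre.
- brush_grip (a point): Bystander: brush, 160 mm long, lying on the bench beyond the case; point on its handle.

How it is judged:
By the outcome, as a careful person would: the job done as asked, in the order asked, and still so for the second after the job is handed in, with the robot touching nothing.
It also fails if it takes over 64 s, if anything falls off the work surface, if the arm or the gripper's body presses on something with over 40 N, if the wrist force passes 120 N, or if a joint passes its speed limit or range.

ROBOT

A 7-joint arm with a two-finger parallel gripper is mounted at the origin on the work surface. World frame = base frame: x ahead of the robot, y to its left, z up, the work surface at z = 0. Lengths are in m, angles in rad, forces in N, time in s.
With the tool pointing down it reaches from about 0.425 to 0.925 m from the base axis. Payload 6.8 kg.
Tool frame: the origin (TCP) lies at the very end of the fingers, on their centre line; the grasp point (between the pads) lies ctrl.hold_point_z behind it (ctrl.hold_point_z is the distance from the TCP to the grasp point, in m); z points along the fingers, y is the line along which they close (so a half turn about z gives the same grasp; the last joint's range is limited). The gripper opens to 88 mm and grips with 3 to 60 N. Pads are 20 mm wide; open, the fingers measure 115 mm over their backs; the gripper's body (75 mm by 178 mm) begins 61 mm behind the grasp point.
Start: joints at [-1.225, 0.477, 0.022, 1.555, -0.011, 1.109, -0.083], TCP at [0.296, 0.607, 0.223] pointing down, gripper open.
Joint ranges: [-2.96, 2.96], [-0.34, 2.1], [-1.41, 1.46], [0.24, 2.44], [-1.37, 4.51], [0.17, 1.92], [-2.96, 2.96]. Speed limits (rad/s): [2.39, 2.39, 3.14, 3.14, 3.14, 3.14, 3.14].

INTERFACE

Orientations are given as a 3x3 rotation matrix whose columns are the frame's x, y, z axes.
In Python, from rig import ctrl gives the robot as it stands.
- The arm moves only by the tool play_rows, never from a script. Its argument "motion" is a list of rows, each an object of numbers: "dx", "dy", "dz": the shift along the tool's x, y, z in mm; "wx", "wy", "wz": the turn, a rotation vector about the tool's x, y, z in degrees; "fingers": the opening, from 0 (shut) to 1 (fully open). A call has 1 to 20 rows; each row shifts and turns the commanded pose from where the row before left it, along the tool's axes as they then stand; what a row does not reach is not made up. A row lasts 1/10 s, in which the tool goes at most 50 mm and 8.59 degrees, less where a joint would pass 70% of its speed; a pose out of reach is approached as far as the arm can. A call is refused whole if a number of a shift passes 50 or a number of a turn 8.59, either way. A call with a gripper value outside its range is refused whole. The fingers move at their own pace and stop on an object; "newtons" is the grip in N (left out, the last holds). Time passes only in rows, so rows that do not move let the fingers close. It gives the time, the measured TCP pose, the force, the opening and the grip force at its end, in the units of the state.
- ctrl.get_state(): the state, without advancing time (a new reading comes with each control period).
- ctrl.read_camera(name): name is "scene" or "top" or "wrist"; returns a dict with "pixels" (400x640x3 uint8, blue, green, red), "K" (3x3 intrinsics, pixels), "dist" ([k1, k2, p1, p2, k3] as OpenCV has them; the pictures are not rectified), "T" (4x4, takes a point from camera to world coordinates); the wrist camera has in their place "T_tool_cam" (4x4, takes a point from camera to tool coordinates, whose origin is the TCP and whose axes are the flange's). Camera axes: x right, y down, z forward; pixel columns grow to the right and rows downward; lengths in m; the calibration is good to about 2 mm. A picture is of the moment at which its call begins: read the wrist's pose just before it. There is no depth.
- ctrl.sign_off(): hands the job in; it is judged then, once.
The state is a dict: "time_s": time; "joint_pos": joint angles; "joint_velocities": joint speeds; "joint_efforts": joint torques, N m; "tcp_pos": TCP position; "ee_rot": TCP orientation; "force": force on the tool from outside, world axes, zero at the start; "moment": the same for the moment, N m; "grip_width": finger opening in m; "grasp_force": force on a finger pad.
Only numpy, scipy, OpenCV 4.12 (cv2) and the standard library are available. Lean on these libraries where they do the work, as an engineer would, in place of code of your own. Each camera call takes 0.05 s, during which the arm holds its last target. There are 200 camera calls.

## Working session

There is one attempt and no reset: what is moved stays moved. The work goes in short steps, Python scripts to look and compute and a tool call to move; the robot and the scene stay as the last step left them, time stands still between calls to the robot, and variables do not carry over. Pictures are saved under pics/ and viewed, at most 10 in all, crops included, and the job is handed in when it is done.

Besides the shell and the picture viewer there is one more tool, called as a command line: name --argument value ..., lists and objects as JSON in quotes. play_rows: Moves the arm, as the interface text tells. Its arguments: {"type":"object","properties":{"motion":{"type":"array","items":{"type":"object","properties":{"dx":{"type":"number"},"dy":{"type":"number"},"dz":{"type":"number"},"wx":{"type":"number"},"wy":{"type":"number"},"wz":{"type":"number"},"fingers":{"type":"number"}}}},"newtons":{"type":"number"}},"required":["motion"]}

```bash
ls; mkdir -p pics
cat > h.py <<'E'
import numpy as np, cv2
from rig import ctrl
def shot(n,name=None):
    s=ctrl.get_state(); c=ctrl.read_camera(n)
    if n=="wrist":
        M=np.eye(4);M[:3,:3]=np.array(s["ee_rot"]);M[:3,3]=s["tcp_pos"];c["T"]=M@np.array(c["T_tool_cam"])
    for k in("K","dist","T"): c[k]=np.array(c[k],float)
    if name: cv2.imwrite(f"pics/{name}.png",c["pixels"])
    return c
def pt(c,uv,z):
    p=cv2.undistortPoints(np.array(uv,float).reshape(-1,1,2),c["K"],c["dist"]).reshape(-1,2)
    d=np.c_[p,np.ones(len(p))]@c["T"][:3,:3].T; o=c["T"][:3,3]
    return o+d*((z-o[2])/d[:,2])[:,None]
def px(c,P):
    T=np.linalg.inv(c["T"]); return cv2.projectPoints(np.array(P,float).reshape(-1,3),cv2.Rodrigues(T[:3,:3])[0],T[:3,3],c["K"],c["dist"])[0].reshape(-1,2)
E
python3 - <<'E'
from h import *
c=shot("top","top0");d=shot("scene","scene0")
print(c["T"],d["T"],ctrl.hold_point_z);s=ctrl.get_state();print(s["ee_rot"],s["tcp_pos"],s["time_s"],ctrl.read_camera("wrist")["T_tool_cam"])
E
```

```text
pics
[[-0.00902656 -0.99068633  0.13586431  0.41772451]
 [-0.99989162  0.01052259  0.01029711  0.12073274]
 [-0.01163086 -0.13575664 -0.99067394  1.29096968]
 [ 0.          0.          0.          1.        ]] [[ 0.63204424  0.5748874  -0.51963887  1.04893871]
 [ 0.77470544 -0.48497256  0.40575004 -0.23845591]
 [-0.01875001 -0.65901903 -0.75189251  0.72614223]
 [ 0.          0.          0.          1.        ]] 0.0187
[[-8.98777567e-01  4.38404570e-01 -5.63538276e-04]
 [ 4.38404913e-01  8.98776398e-01 -1.45576964e-03]
 [-1.31721160e-04 -1.55547104e-03 -9.99998782e-01]] [0.29572301 0.60622873 0.22181081] 0.1 [[ 2.35409818e-04 -9.66266416e-01 -2.57544476e-01  7.03546245e-02]
 [ 9.99999929e-01  3.03503871e-04 -2.24643904e-04 -9.06758143e-04]
 [ 2.95231606e-04 -2.57544405e-01  9.66266419e-01 -1.61898293e-01]
 [ 0.00000000e+00  0.00000000e+00  0.00000000e+00  1.00000000e+00]]
```

View pics/top0.png

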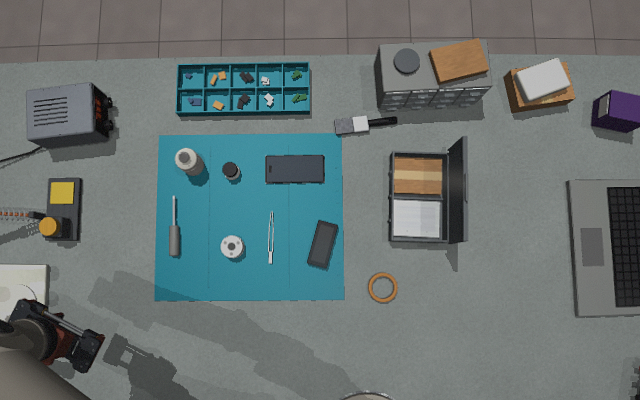

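View pics/scene0.png

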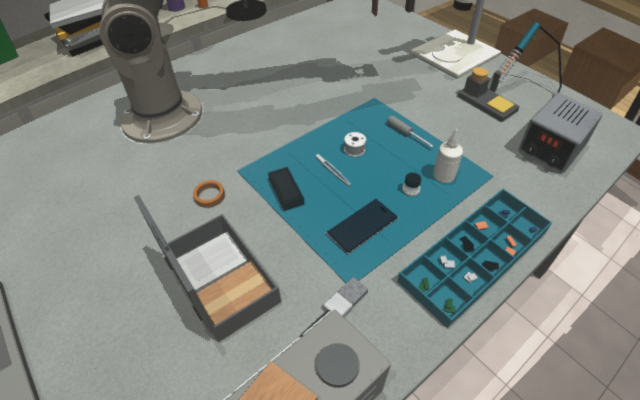

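Top view: case near (430,197), with the brown block in the far bay and the white one in the near bay. The reel is at (232,246), the bit case at (322,244), and the lid stands upright at the right of the case. I'll measure these, and check which block is the tin by its height.

Run:
```python
from h import *
c=shot("top");d=shot("scene")
a=c["pixels"];hs=cv2.cvtColor(a,cv2.COLOR_BGR2HSV)
def comp(mask,box):
    x0,y0,x1,y1=box;m=np.zeros(mask.shape,np.uint8);m[y0:y1,x0:x1]=mask[y0:y1,x0:x1]*255
    cs,_=cv2.findContours(m,0,2);k=max(cs,key=cv2.contourArea);return cv2.minAreaRect(k)
R=comp(hs[...,1]<90,(212,225,252,270));print("reel",R,pt(c,R[0],.039))
B=comp(hs[...,1]<110,(295,212,342,275));print("bit",B,pt(c,R[0],.027));print(pt(c,cv2.boxPoints(B),.027), pt(c,B[0],.027))
C=comp((hs[...,0]<25)&(hs[...,1]>60),(385,145,455,200));W=comp((a.min(2)>140),(385,190,455,245))
print("brown",C,pt(c,cv2.boxPoints(C),.028));print("white",W,pt(c,cv2.boxPoints(W),.014))
v=np.hstack([cv2.resize(a[135:255,370:480],(440,480),interpolation=2),cv2.resize(d["pixels"][190:340,130:285],(360,348),interpolation=2).copy() if 0 else cv2.copyMakeBorder(cv2.resize(d["pixels"][190:340,130:285],(360,348),interpolation=2),0,132,0,0,0)])
cv2.imwrite("pics/case0.png",v)
```

```text
reel ((232.0, 246.0), (22.0, 24.0), 90.0) [[0.47210539 0.32213323 0.039     ]]
bit ((322.1719055175781, 243.88107299804688), (20.608579635620117, 44.85711669921875), 15.52410888671875) [[0.47262663 0.32406364 0.027     ]]
[[0.43061351 0.14303644 0.027     ]
 [0.53553425 0.11275968 0.027     ]
 [0.52149446 0.06436155 0.027     ]
 [0.41687808 0.0950689  0.027     ]] [[0.47588473 0.10386866 0.027     ]]
brown ((417.4922790527344, 175.223876953125), (48.21272659301758, 37.28818130493164), 1.9749339818954468) [[ 0.59898318 -0.07164314  0.028     ]
 [ 0.69271958 -0.07785229  0.028     ]
 [ 0.68742091 -0.19836     0.028     ]
 [ 0.5935923  -0.19088183  0.028     ]]
white ((415.73687744140625, 218.2618408203125), (46.34210968017578, 35.60552215576172), 2.8624050617218018) [[ 0.49675725 -0.06804148  0.014     ]
 [ 0.585144   -0.07509651  0.014     ]
 [ 0.57809    -0.19062938  0.014     ]
 [ 0.48965111 -0.18253099  0.014     ]]
```

View pics/case0.png

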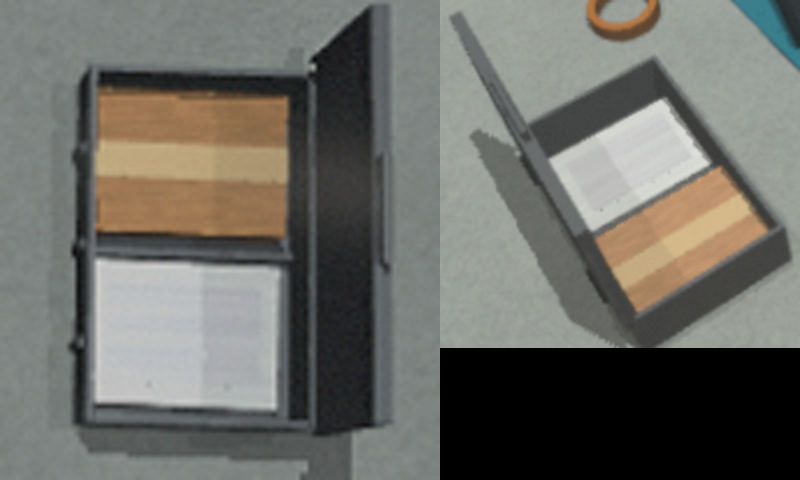

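Brown, in the far bay and nearly filling it, is the carton. White, in the near bay and lower, is the tin. So the reel goes on the tin and the bit case on the carton. The lid stands at about 90–100°.

```bash
cat >> h.py <<'E'
def go(p,yang=None):
    s=ctrl.get_state();R=np.array(s["ee_rot"]);t=np.array(s["tcp_pos"])
    a=np.degrees(np.arctan2(R[1,1],R[0,1]));print("t",round(s["time_s"],2),"tcp",t.round(4),"yang",a.round(2),"tilt",R[:2,2].round(3),"F",np.round(s["force"],1),"w",round(s["grip_width"],4))
    print("d tool mm",(R.T@(np.array(p)-t)*1000).round(1), "" if yang is None else "wz %.2f"%(-((yang-a+180)%360-180)))
E
python3 - <<'E'
from h import *
c=shot("top")
q=pt(c,[(393,152),(390,241.2),(448,153.7),(448,241)],.056);print(q)
go([.472,.322,.15],60)
E
```

```text
[[ 0.69601032 -0.07121368  0.056     ]
 [ 0.47916916 -0.05733257  0.056     ]
 [ 0.69060437 -0.20594072  0.056     ]
 [ 0.47790787 -0.19626844  0.056     ]]
t 0.3 tcp [0.2958 0.6065 0.2223] yang 64.0 tilt [-0.    -0.001] F [-0.8  0.3 -0. ] w 0.088
d tool mm [-283.1 -178.4   72.4] wz 4.00
```

play_rows --motion '[{"dx":-15,"dy":-9,"dz":4},{"dx":-28,"dy":-18,"dz":7},{"dx":-30,"dy":-19,"dz":8},{"dx":-30,"dy":-19,"dz":8},{"dx":-30,"dy":-19,"dz":8},{"dx":-30,"dy":-19,"dz":8},{"dx":-30,"dy":-19,"dz":8},{"dx":-30,"dy":-19,"dz":8},{"dx":-30,"dy":-19,"dz":8},{"dx":-20,"dy":-12,"dz":4},{"dx":-10,"dy":-6,"dz":1},{}]'

```text
schema error: expected keys dx, dy, dz, wx, wy, wz, fingers
```

Run:
```python
from h import *
c=shot("wrist","w1");h=cv2.cvtColor(c["pixels"],cv2.COLOR_BGR2HSV)
print(px(c,[.472,.322,.039]))
m=((h[...,1]<70)*255).astype(np.uint8);cs,_=cv2.findContours(m,0,2)
for k in cs:
    if cv2.contourArea(k)>2000: r=cv2.minAreaRect(k);print(r,pt(c,r[0],.039))
go([.472,.322,.006])
```

```text
[[194.55049528 381.08372208]]
((416.49993896484375, 383.9999694824219), (230.99996948242188, 29.999996185302734), -0.0) [[0.61377915 0.60128571 0.039     ]]
((319.5, 199.5), (399.0, 639.0), 90.0) [[0.31166525 0.59624713 0.039     ]]
t 0.35 tcp [0.2958 0.6066 0.2225] yang 64.0 tilt [-0. -0.] F [-0.2  0.5 -0.5] w 0.0878
d tool mm [-283.1 -178.5  216.5]
```

View pics/w1.png

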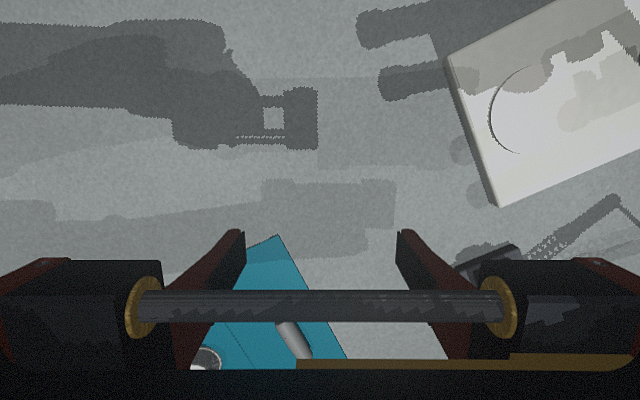

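That picture was taken before any motion, because the call was refused: every key is required. It shows the fingertips at about (240,235) and (400,235), and the reel's edge at (205,358).

play_rows --motion '[{"dx":-15,"dy":-9,"dz":4,"wx":0,"wy":0,"wz":0,"fingers":1},{"dx":-28,"dy":-18,"dz":7,"wx":0,"wy":0,"wz":0,"fingers":1},{"dx":-30,"dy":-19,"dz":8,"wx":0,"wy":0,"wz":0,"fingers":1},{"dx":-30,"dy":-19,"dz":8,"wx":0,"wy":0,"wz":0,"fingers":1},{"dx":-30,"dy":-19,"dz":8,"wx":0,"wy":0,"wz":0,"fingers":1},{"dx":-30,"dy":-19,"dz":8,"wx":0,"wy":0,"wz":0,"fingers":1},{"dx":-30,"dy":-19,"dz":8,"wx":0,"wy":0,"wz":0,"fingers":1},{"dx":-30,"dy":-19,"dz":8,"wx":0,"wy":0,"wz":0,"fingers":1},{"dx":-30,"dy":-19,"dz":8,"wx":0,"wy":0,"wz":0,"fingers":1},{"dx":-20,"dy":-12,"dz":4,"wx":0,"wy":0,"wz":0,"fingers":1},{"dx":-10,"dy":-6,"dz":1,"wx":0,"wy":0,"wz":0,"fingers":1},{"dx":0,"dy":0,"dz":0,"wx":0,"wy":0,"wz":0,"fingers":1}]'

```text
time_s: 1.55
tcp_pos: [0.4733, 0.3203, 0.1506]
ee_rot: [[-0.897, 0.442, 0.0], [0.442, 0.897, -0.001], [-0.001, -0.001, -1.0]]
force: [-0.8, -0.2, 1.2]
grip_width: 0.0878
grasp_force: 0.0
```

Run:
```python
from h import *
c=shot("wrist","w2");h=cv2.cvtColor(c["pixels"],cv2.COLOR_BGR2HSV)
print(px(c,[.472,.322,.039]))
m=((h[...,1]<70)*255).astype(np.uint8);cs,_=cv2.findContours(m,0,2)
for k in cs:
    if cv2.contourArea(k)>2000: r=cv2.minAreaRect(k);print(r,pt(c,r[0],.039))
go([.472,.322,.006])
```

```text
[[322.57118065 197.24122371]]
((466.0, 380.0), (346.0, 38.0), 0.0) [[0.73087953 0.37299561 0.039     ]]
((322.0, 194.0), (60.0, 56.0), 90.0) [[0.46894141 0.32290001 0.039     ]]
((476.85845947265625, 170.31582641601562), (143.24362182617188, 30.12610626220703), 69.14553833007812) [[0.51157609 0.46007751 0.039     ]]
((319.5, 199.49996948242188), (398.99993896484375, 638.9998779296875), 90.0) [[0.47269519 0.3184278  0.039     ]]
t 1.6 tcp [0.4724 0.3223 0.1508] yang 63.93 tilt [0. 0.] F [ 0.4 -0.2  0.3] w 0.088
d tool mm [  0.2  -0.5 144.8]
```

View pics/w2.png

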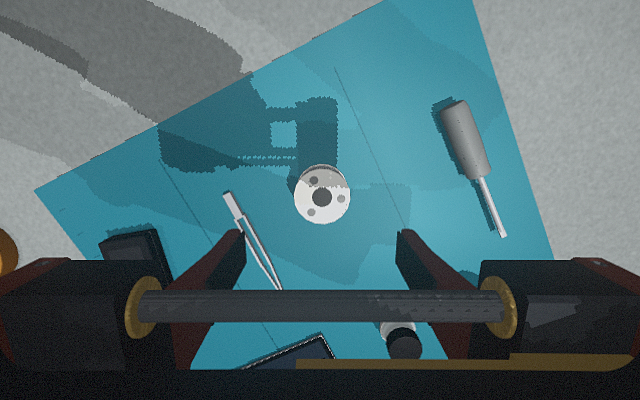

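The reel sits at (322,197), as predicted, between the fingers, and the tweezers are clear. I'll descend and grip.

play_rows --motion '[{"dx":0,"dy":0,"dz":20,"wx":0,"wy":0,"wz":0,"fingers":1},{"dx":0,"dy":0,"dz":30,"wx":0,"wy":0,"wz":0,"fingers":1},{"dx":0,"dy":0,"dz":30,"wx":0,"wy":0,"wz":0,"fingers":1},{"dx":0,"dy":0,"dz":30,"wx":0,"wy":0,"wz":0,"fingers":1},{"dx":0,"dy":0,"dz":20,"wx":0,"wy":0,"wz":0,"fingers":1},{"dx":0,"dy":0,"dz":10,"wx":0,"wy":0,"wz":0,"fingers":1},{"dx":0,"dy":0,"dz":4,"wx":0,"wy":0,"wz":0,"fingers":1},{"dx":0,"dy":0,"dz":0,"wx":0,"wy":0,"wz":0,"fingers":0.4},{"dx":0,"dy":0,"dz":0,"wx":0,"wy":0,"wz":0,"fingers":0.4},{"dx":0,"dy":0,"dz":0,"wx":0,"wy":0,"wz":0,"fingers":0.4},{"dx":0,"dy":0,"dz":0,"wx":0,"wy":0,"wz":0,"fingers":0.4},{"dx":0,"dy":0,"dz":0,"wx":0,"wy":0,"wz":0,"fingers":0.4},{"dx":0,"dy":0,"dz":0,"wx":0,"wy":0,"wz":0,"fingers":0.4}]' --newtons 25

```text
time_s: 2.9
tcp_pos: [0.4725, 0.3227, 0.0072]
ee_rot: [[-0.899, 0.439, 0.0], [0.439, 0.899, 0.0], [-0.0, 0.001, -1.0]]
force: [-1.0, -1.4, 4.7]
grip_width: 0.0528
grasp_force: 26.6
```

play_rows --motion '[{"dx":0,"dy":0,"dz":-15,"wx":0,"wy":0,"wz":0,"fingers":0.4},{"dx":0,"dy":0,"dz":-30,"wx":0,"wy":0,"wz":0,"fingers":0.4},{"dx":0,"dy":0,"dz":-35,"wx":0,"wy":0,"wz":0,"fingers":0.4},{"dx":0,"dy":0,"dz":-35,"wx":0,"wy":0,"wz":0,"fingers":0.4},{"dx":0,"dy":0,"dz":-25,"wx":0,"wy":0,"wz":0,"fingers":0.4},{"dx":0,"dy":0,"dz":-10,"wx":0,"wy":0,"wz":4,"fingers":0.4},{"dx":0,"dy":0,"dz":0,"wx":0,"wy":0,"wz":8.4,"fingers":0.4},{"dx":0,"dy":0,"dz":0,"wx":0,"wy":0,"wz":8.4,"fingers":0.4},{"dx":0,"dy":0,"dz":0,"wx":0,"wy":0,"wz":8.4,"fingers":0.4},{"dx":0,"dy":0,"dz":0,"wx":0,"wy":0,"wz":8.4,"fingers":0.4},{"dx":0,"dy":0,"dz":0,"wx":0,"wy":0,"wz":8.4,"fingers":0.4},{"dx":0,"dy":0,"dz":0,"wx":0,"wy":0,"wz":8.4,"fingers":0.4},{"dx":0,"dy":0,"dz":0,"wx":0,"wy":0,"wz":8.4,"fingers":0.4},{"dx":0,"dy":0,"dz":0,"wx":0,"wy":0,"wz":4.4,"fingers":0.4}]'

```text
time_s: 4.3
tcp_pos: [0.4717, 0.3225, 0.1571]
ee_rot: [[0.061, 0.998, -0.001], [0.998, -0.061, 0.0], [-0.0, -0.001, -1.0]]
force: [-0.2, 0.3, -3.1]
grip_width: 0.0529
grasp_force: 26.2
```

Run:
```python
from h import *
go([.533,-.118,.157],-3.3)
```

```text
t 4.3 tcp [0.4717 0.3225 0.1571] yang -3.49 tilt [-0.001  0.   ] F [-0.2  0.3 -3.1] w 0.0529
d tool mm [-435.9   88.     0. ] wz -0.19
```

play_rows --motion '[{"dx":-15,"dy":3,"dz":0,"wx":0,"wy":0,"wz":0,"fingers":0.4},{"dx":-30,"dy":6,"dz":0,"wx":0,"wy":0,"wz":0,"fingers":0.4},{"dx":-40,"dy":8,"dz":0,"wx":0,"wy":0,"wz":0,"fingers":0.4},{"dx":-40,"dy":8,"dz":0,"wx":0,"wy":0,"wz":0,"fingers":0.4},{"dx":-40,"dy":8,"dz":0,"wx":0,"wy":0,"wz":0,"fingers":0.4},{"dx":-40,"dy":8,"dz":0,"wx":0,"wy":0,"wz":0,"fingers":0.4},{"dx":-40,"dy":8,"dz":0,"wx":0,"wy":0,"wz":0,"fingers":0.4},{"dx":-40,"dy":8,"dz":0,"wx":0,"wy":0,"wz":0,"fingers":0.4},{"dx":-40,"dy":8,"dz":0,"wx":0,"wy":0,"wz":0,"fingers":0.4},{"dx":-40,"dy":8,"dz":0,"wx":0,"wy":0,"wz":0,"fingers":0.4},{"dx":-36,"dy":8,"dz":0,"wx":0,"wy":0,"wz":0,"fingers":0.4},{"dx":-25,"dy":5,"dz":0,"wx":0,"wy":0,"wz":0,"fingers":0.4},{"dx":-10,"dy":2,"dz":0,"wx":0,"wy":0,"wz":0,"fingers":0.4},{"dx":0,"dy":0,"dz":0,"wx":0,"wy":0,"wz":0,"fingers":0.4},{"dx":0,"dy":0,"dz":0,"wx":0,"wy":0,"wz":0,"fingers":0.4}]'

```text
time_s: 5.8
tcp_pos: [0.5353, -0.1163, 0.1565]
ee_rot: [[0.054, 0.999, -0.001], [0.999, -0.054, 0.001], [0.001, -0.001, -1.0]]
force: [-0.4, 0.1, -3.0]
grip_width: 0.0527
grasp_force: 26.2
```

Run:
```python
from h import *
go([.533,-.118,.02],-3.3)
c=shot("wrist","w3")
# predicted case inner rim corners
C=np.array([.586,-.1327]);y=np.array([.9983,-.0576]);x=np.array([-.0576,-.9983])
im=c["pixels"].copy()
for sx in(-65,65):
  for sy in(-105,105):
    P=C+x*sx/1e3+y*sy/1e3;q=px(c,[*P,.056])[0];print(sx,sy,q.round());cv2.circle(im,tuple(int(v) for v in q),4,(0,0,255),1)
cv2.imwrite("pics/w3.png",im)
```

```text
t 5.8 tcp [ 0.5353 -0.1163  0.1565] yang -3.1 tilt [-0.001  0.001] F [-0.4  0.1 -3. ] w 0.0527
d tool mm [ -2.   -2.1 136.5] wz 0.20
-65 -105 [259. 143.]
-65 105 [504. 144.]
65 -105 [266. 279.]
65 105 [482. 280.]
```

View pics/w3.png

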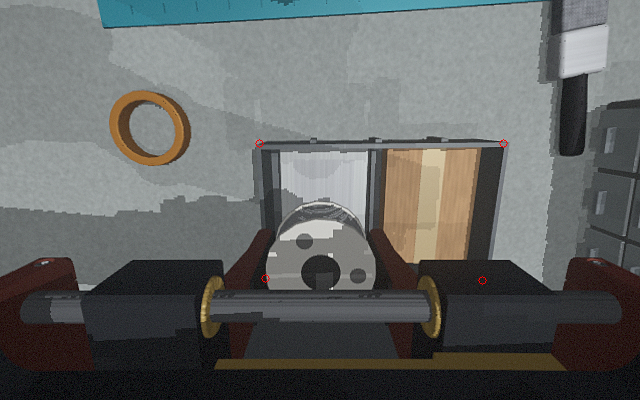

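The reel hangs centred over the near (white tin) bay at (322,270), and the predicted rim corners agree within about 3 mm. I'll lower it and release with a limited opening.

play_rows --motion '[{"dx":-2,"dy":-2,"dz":20,"wx":0,"wy":0,"wz":0,"fingers":0.4},{"dx":0,"dy":0,"dz":30,"wx":0,"wy":0,"wz":0,"fingers":0.4},{"dx":0,"dy":0,"dz":30,"wx":0,"wy":0,"wz":0,"fingers":0.4},{"dx":0,"dy":0,"dz":25,"wx":0,"wy":0,"wz":0,"fingers":0.4},{"dx":0,"dy":0,"dz":15,"wx":0,"wy":0,"wz":0,"fingers":0.4},{"dx":0,"dy":0,"dz":10,"wx":0,"wy":0,"wz":0,"fingers":0.4},{"dx":0,"dy":0,"dz":5,"wx":0,"wy":0,"wz":0,"fingers":0.4},{"dx":0,"dy":0,"dz":2,"wx":0,"wy":0,"wz":0,"fingers":0.4},{"dx":0,"dy":0,"dz":0,"wx":0,"wy":0,"wz":0,"fingers":0.4}]'

```text
time_s: 6.75
tcp_pos: [0.5342, -0.1195, 0.0202]
ee_rot: [[0.056, 0.998, 0.001], [0.998, -0.056, 0.0], [0.0, 0.001, -1.0]]
force: [-0.4, 0.2, -2.1]
grip_width: 0.0529
grasp_force: 26.2
```

play_rows --motion '[{"dx":0,"dy":0,"dz":1,"wx":0,"wy":0,"wz":0,"fingers":0.4},{"dx":0,"dy":0,"dz":1,"wx":0,"wy":0,"wz":0,"fingers":0.4},{"dx":0,"dy":0,"dz":0,"wx":0,"wy":0,"wz":0,"fingers":0.4}]'

```text
time_s: 7.05
tcp_pos: [0.5342, -0.1195, 0.0182]
ee_rot: [[0.056, 0.998, 0.001], [0.998, -0.056, 0.0], [0.0, 0.001, -1.0]]
force: [-0.4, 0.4, 2.0]
grip_width: 0.0521
grasp_force: 26.4
```

Contact is made. I'll release and go up.

play_rows --motion '[{"dx":0,"dy":0,"dz":0,"wx":0,"wy":0,"wz":0,"fingers":0.7},{"dx":0,"dy":0,"dz":0,"wx":0,"wy":0,"wz":0,"fingers":0.73},{"dx":0,"dy":0,"dz":0,"wx":0,"wy":0,"wz":0,"fingers":0.73},{"dx":0,"dy":0,"dz":-10,"wx":0,"wy":0,"wz":0,"fingers":0.73},{"dx":0,"dy":0,"dz":-25,"wx":0,"wy":0,"wz":0,"fingers":0.73},{"dx":0,"dy":0,"dz":-35,"wx":0,"wy":0,"wz":0,"fingers":0.73},{"dx":0,"dy":0,"dz":-35,"wx":0,"wy":0,"wz":0,"fingers":1},{"dx":0,"dy":0,"dz":-25,"wx":0,"wy":0,"wz":0,"fingers":1},{"dx":0,"dy":0,"dz":-10,"wx":0,"wy":0,"wz":0,"fingers":1},{"dx":0,"dy":0,"dz":0,"wx":0,"wy":0,"wz":0,"fingers":1}]'

```text
time_s: 8.05
tcp_pos: [0.5344, -0.1195, 0.159]
ee_rot: [[0.056, 0.998, 0.003], [0.998, -0.056, 0.0], [0.0, 0.003, -1.0]]
force: [1.0, -0.7, -0.5]
grip_width: 0.0874
grasp_force: 0.0
```

Run:
```python
from h import *
go([.476,.104,.15],73.9)
c=shot("top");d=shot("wrist")
v=np.hstack([cv2.resize(c["pixels"][135:255,370:480],(367,400)),d["pixels"][:,120:550]])
cv2.imwrite("pics/c1.png",v)
```

```text
t 8.05 tcp [ 0.5344 -0.1195  0.159 ] yang -3.2 tilt [0.003 0.   ] F [ 1.  -0.7 -0.5] w 0.0874
d tool mm [219.9 -70.8   8.9] wz -77.10
```

View pics/c1.png

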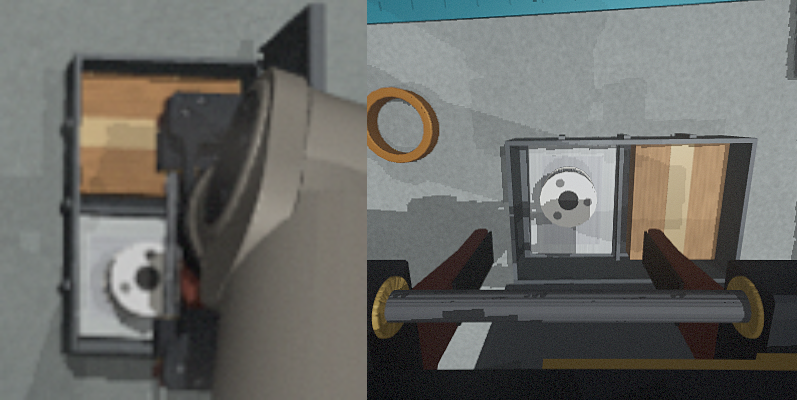

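The reel stands in the near bay on the tin, at (568,200) in the right half, clear of the walls and rib. Next is the bit case.

play_rows --motion '[{"dx":20,"dy":-6,"dz":0,"wx":0,"wy":0,"wz":0,"fingers":1},{"dx":35,"dy":-11,"dz":2,"wx":0,"wy":0,"wz":0,"fingers":1},{"dx":40,"dy":-13,"dz":2,"wx":0,"wy":0,"wz":0,"fingers":1},{"dx":40,"dy":-13,"dz":2,"wx":0,"wy":0,"wz":0,"fingers":1},{"dx":40,"dy":-13,"dz":2,"wx":0,"wy":0,"wz":0,"fingers":1},{"dx":30,"dy":-10,"dz":1,"wx":0,"wy":0,"wz":0,"fingers":1},{"dx":15,"dy":-5,"dz":0,"wx":0,"wy":0,"wz":0,"fingers":1},{"dx":0,"dy":0,"dz":0,"wx":0,"wy":0,"wz":-8.5,"fingers":1},{"dx":0,"dy":0,"dz":0,"wx":0,"wy":0,"wz":-8.5,"fingers":1},{"dx":0,"dy":0,"dz":0,"wx":0,"wy":0,"wz":-8.5,"fingers":1},{"dx":0,"dy":0,"dz":0,"wx":0,"wy":0,"wz":-8.5,"fingers":1},{"dx":0,"dy":0,"dz":0,"wx":0,"wy":0,"wz":-8.5,"fingers":1},{"dx":0,"dy":0,"dz":0,"wx":0,"wy":0,"wz":-8.5,"fingers":1},{"dx":0,"dy":0,"dz":0,"wx":0,"wy":0,"wz":-8.5,"fingers":1},{"dx":0,"dy":0,"dz":0,"wx":0,"wy":0,"wz":-8.5,"fingers":1},{"dx":0,"dy":0,"dz":0,"wx":0,"wy":0,"wz":-8.5,"fingers":1},{"dx":0,"dy":0,"dz":0,"wx":0,"wy":0,"wz":0,"fingers":1},{"dx":0,"dy":0,"dz":0,"wx":0,"wy":0,"wz":0,"fingers":1}]'

```text
time_s: 9.95
tcp_pos: [0.4743, 0.1038, 0.1476]
ee_rot: [[-0.957, 0.291, -0.002], [0.291, 0.957, -0.001], [0.002, -0.001, -1.0]]
force: [0.3, 0.5, 0.2]
grip_width: 0.0882
grasp_force: 0.0
```

Run:
```python
from h import *
go([.476,.104,.007],73.9)
c=shot("wrist","w4");im=c["pixels"].copy()
g=cv2.cvtColor(im,cv2.COLOR_BGR2GRAY);hs=cv2.cvtColor(im,cv2.COLOR_BGR2HSV)
m=((g<60)&(hs[...,1]<110)).astype(np.uint8)*255;m[258:]=0
cs,_=cv2.findContours(m,0,2)
for k in cs:
    if cv2.contourArea(k)>800: r=cv2.minAreaRect(k);print(r,pt(c,r[0],.027),pt(c,cv2.boxPoints(r),.027)[:,:2].round(4).tolist())
u=np.radians(73.9);w=np.array([np.cos(u),np.sin(u)]);l=np.array([w[1],-w[0]])
for a in(-55,55):
  for b in(-25,25):
    q=px(c,[*(np.array([.476,.104])+a/1e3*l+b/1e3*w),.027])[0];cv2.circle(im,tuple(int(v) for v in q),3,(0,0,255),1)
cv2.imwrite("pics/w4.png",im)
```

```text
t 9.95 tcp [0.4743 0.1038 0.1476] yang 73.06 tilt [-0.002 -0.001] F [0.3 0.5 0.2] w 0.0882
d tool mm [ -1.8   0.8 140.6] wz -0.84
((319.0, 195.5), (52.0, 109.0), 0.0) [[0.47186438 0.10195083 0.027     ]] [[0.5189, 0.0598], [0.4151, 0.0941], [0.4292, 0.1402], [0.5343, 0.1106]]
```

View pics/w4.png

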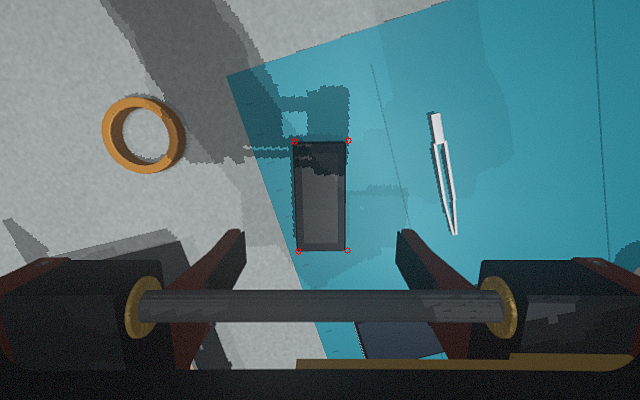

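The bit case (294–347, 140–250) matches the prediction and lies centred and aligned. I'll descend and grip.

play_rows --motion '[{"dx":-1,"dy":0,"dz":20,"wx":0,"wy":0,"wz":-0.8,"fingers":1},{"dx":0,"dy":0,"dz":30,"wx":0,"wy":0,"wz":0,"fingers":1},{"dx":0,"dy":0,"dz":30,"wx":0,"wy":0,"wz":0,"fingers":1},{"dx":0,"dy":0,"dz":30,"wx":0,"wy":0,"wz":0,"fingers":1},{"dx":0,"dy":0,"dz":18,"wx":0,"wy":0,"wz":0,"fingers":1},{"dx":0,"dy":0,"dz":9,"wx":0,"wy":0,"wz":0,"fingers":1},{"dx":0,"dy":0,"dz":3,"wx":0,"wy":0,"wz":0,"fingers":1},{"dx":0,"dy":0,"dz":0,"wx":0,"wy":0,"wz":0,"fingers":0.4},{"dx":0,"dy":0,"dz":0,"wx":0,"wy":0,"wz":0,"fingers":0.4},{"dx":0,"dy":0,"dz":0,"wx":0,"wy":0,"wz":0,"fingers":0.4},{"dx":0,"dy":0,"dz":0,"wx":0,"wy":0,"wz":0,"fingers":0.4},{"dx":0,"dy":0,"dz":0,"wx":0,"wy":0,"wz":0,"fingers":0.4},{"dx":0,"dy":0,"dz":0,"wx":0,"wy":0,"wz":0,"fingers":0.4}]'

```text
time_s: 11.3
tcp_pos: [0.4762, 0.1038, 0.009]
ee_rot: [[-0.962, 0.274, 0.0], [0.274, 0.962, 0.0], [-0.0, 0.0, -1.0]]
force: [-0.7, -0.4, 5.4]
grip_width: 0.0494
grasp_force: 25.0
```

play_rows --motion '[{"dx":0,"dy":0,"dz":-15,"wx":0,"wy":0,"wz":0,"fingers":0.4},{"dx":0,"dy":0,"dz":-30,"wx":0,"wy":0,"wz":0,"fingers":0.4},{"dx":0,"dy":0,"dz":-35,"wx":0,"wy":0,"wz":0,"fingers":0.4},{"dx":0,"dy":0,"dz":-35,"wx":0,"wy":0,"wz":0,"fingers":0.4},{"dx":0,"dy":0,"dz":-25,"wx":0,"wy":0,"wz":0,"fingers":0.4},{"dx":0,"dy":0,"dz":-10,"wx":0,"wy":0,"wz":4,"fingers":0.4},{"dx":0,"dy":0,"dz":0,"wx":0,"wy":0,"wz":8.1,"fingers":0.4},{"dx":0,"dy":0,"dz":0,"wx":0,"wy":0,"wz":8.5,"fingers":0.4},{"dx":0,"dy":0,"dz":0,"wx":0,"wy":0,"wz":8.5,"fingers":0.4},{"dx":0,"dy":0,"dz":0,"wx":0,"wy":0,"wz":8.5,"fingers":0.4},{"dx":0,"dy":0,"dz":0,"wx":0,"wy":0,"wz":8.5,"fingers":0.4},{"dx":0,"dy":0,"dz":0,"wx":0,"wy":0,"wz":8.5,"fingers":0.4},{"dx":0,"dy":0,"dz":0,"wx":0,"wy":0,"wz":8.5,"fingers":0.4},{"dx":0,"dy":0,"dz":0,"wx":0,"wy":0,"wz":8.5,"fingers":0.4},{"dx":0,"dy":0,"dz":0,"wx":0,"wy":0,"wz":5.6,"fingers":0.4},{"dx":0,"dy":0,"dz":0,"wx":0,"wy":0,"wz":0,"fingers":0.4}]'

```text
time_s: 12.9
tcp_pos: [0.4755, 0.1039, 0.1584]
ee_rot: [[0.055, 0.999, -0.001], [0.999, -0.055, -0.0], [-0.0, -0.001, -1.0]]
force: [-0.0, 0.0, -2.2]
grip_width: 0.0497
grasp_force: 25.0
```

Run:
```python
from h import *
# far bay centre, case x=-3mm
go([.586+.0534+.0002,-.1327-.0031+.001,.157],-3.3)
```

```text
t 12.9 tcp [0.4755 0.1039 0.1584] yang -3.14 tilt [-0.001 -0.   ] F [-0.   0.  -2.2] w 0.0497
d tool mm [-229.3  176.9    1.3] wz 0.16
```

play_rows --motion '[{"dx":-10,"dy":8,"dz":0,"wx":0,"wy":0,"wz":0,"fingers":0.4},{"dx":-20,"dy":16,"dz":0,"wx":0,"wy":0,"wz":0,"fingers":0.4},{"dx":-30,"dy":23,"dz":0,"wx":0,"wy":0,"wz":0,"fingers":0.4},{"dx":-30,"dy":23,"dz":0,"wx":0,"wy":0,"wz":0,"fingers":0.4},{"dx":-30,"dy":23,"dz":0,"wx":0,"wy":0,"wz":0,"fingers":0.4},{"dx":-30,"dy":23,"dz":0,"wx":0,"wy":0,"wz":0,"fingers":0.4},{"dx":-30,"dy":23,"dz":0,"wx":0,"wy":0,"wz":0,"fingers":0.4},{"dx":-25,"dy":20,"dz":0,"wx":0,"wy":0,"wz":0,"fingers":0.4},{"dx":-15,"dy":12,"dz":0,"wx":0,"wy":0,"wz":0,"fingers":0.4},{"dx":-9,"dy":6,"dz":0,"wx":0,"wy":0,"wz":0,"fingers":0.4},{"dx":0,"dy":0,"dz":0,"wx":0,"wy":0,"wz":0,"fingers":0.4},{"dx":0,"dy":0,"dz":0,"wx":0,"wy":0,"wz":0,"fingers":0.4}]'

```text
time_s: 14.1
tcp_pos: [0.6397, -0.1333, 0.1583]
ee_rot: [[0.053, 0.999, -0.001], [0.999, -0.053, 0.001], [0.001, -0.001, -1.0]]
force: [-0.9, 0.3, -1.5]
grip_width: 0.0495
grasp_force: 25.0
```

Run:
```python
from h import *
go([.6396,-.1348,.036],-3.3)
c=shot("wrist","w5")
```

```text
t 14.1 tcp [ 0.6397 -0.1333  0.1583] yang -3.01 tilt [-0.001  0.001] F [-0.9  0.3 -1.5] w 0.0495
d tool mm [-1.600e+00  1.000e-01  1.223e+02] wz 0.29
```

View pics/w5.png

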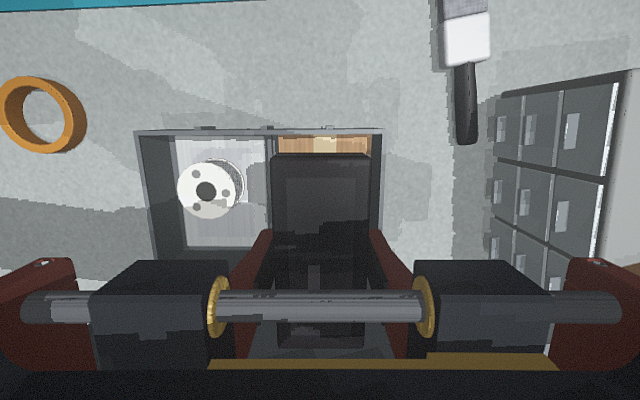

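The bit case hangs over the far bay (columns 270–370), lined up with the carton beneath, and the cabinet and brush are clear. I'll lower it.

play_rows --motion '[{"dx":-1,"dy":0,"dz":20,"wx":0,"wy":0,"wz":0.3,"fingers":0.4},{"dx":0,"dy":0,"dz":30,"wx":0,"wy":0,"wz":0,"fingers":0.4},{"dx":0,"dy":0,"dz":30,"wx":0,"wy":0,"wz":0,"fingers":0.4},{"dx":0,"dy":0,"dz":20,"wx":0,"wy":0,"wz":0,"fingers":0.4},{"dx":0,"dy":0,"dz":12,"wx":0,"wy":0,"wz":0,"fingers":0.4},{"dx":0,"dy":0,"dz":6,"wx":0,"wy":0,"wz":0,"fingers":0.4},{"dx":0,"dy":0,"dz":3,"wx":0,"wy":0,"wz":0,"fingers":0.4},{"dx":0,"dy":0,"dz":1,"wx":0,"wy":0,"wz":0,"fingers":0.4},{"dx":0,"dy":0,"dz":0,"wx":0,"wy":0,"wz":0,"fingers":0.4}]'

```text
time_s: 15.05
tcp_pos: [0.6409, -0.1355, 0.0375]
ee_rot: [[0.059, 0.998, 0.001], [0.998, -0.059, -0.0], [-0.0, 0.001, -1.0]]
force: [-0.3, -0.9, -1.9]
grip_width: 0.05
grasp_force: 25.0
```

play_rows --motion '[{"dx":0,"dy":0,"dz":1,"wx":0,"wy":0,"wz":0,"fingers":0.4},{"dx":0,"dy":0,"dz":1,"wx":0,"wy":0,"wz":0,"fingers":0.4},{"dx":0,"dy":0,"dz":1,"wx":0,"wy":0,"wz":0,"fingers":0.4},{"dx":0,"dy":0,"dz":0,"wx":0,"wy":0,"wz":0,"fingers":0.4}]'

```text
time_s: 15.45
tcp_pos: [0.6405, -0.1354, 0.0341]
ee_rot: [[0.059, 0.998, 0.0], [0.998, -0.059, 0.0], [0.0, 0.0, -1.0]]
force: [-0.3, 0.5, 2.7]
grip_width: 0.0502
grasp_force: 25.0
```

play_rows --motion '[{"dx":0,"dy":0,"dz":0,"wx":0,"wy":0,"wz":0,"fingers":0.72},{"dx":0,"dy":0,"dz":0,"wx":0,"wy":0,"wz":0,"fingers":0.72},{"dx":0,"dy":0,"dz":0,"wx":0,"wy":0,"wz":0,"fingers":0.72},{"dx":0,"dy":0,"dz":-10,"wx":0,"wy":0,"wz":0,"fingers":0.72},{"dx":0,"dy":0,"dz":-30,"wx":0,"wy":0,"wz":0,"fingers":0.72},{"dx":0,"dy":0,"dz":-40,"wx":0,"wy":0,"wz":0,"fingers":0.4},{"dx":0,"dy":0,"dz":-45,"wx":0,"wy":0,"wz":0,"fingers":0},{"dx":0,"dy":0,"dz":-45,"wx":0,"wy":0,"wz":0,"fingers":0},{"dx":0,"dy":0,"dz":-45,"wx":0,"wy":0,"wz":0,"fingers":0},{"dx":0,"dy":0,"dz":-30,"wx":0,"wy":0,"wz":0,"fingers":0},{"dx":0,"dy":0,"dz":-10,"wx":0,"wy":0,"wz":0,"fingers":0},{"dx":0,"dy":0,"dz":0,"wx":0,"wy":0,"wz":0,"fingers":0}]'

```text
time_s: 16.65
tcp_pos: [0.6408, -0.1356, 0.2903]
ee_rot: [[0.059, 0.998, 0.003], [0.998, -0.059, -0.0], [0.0, 0.003, -1.0]]
force: [0.3, -0.1, 0.0]
grip_width: 0.0105
grasp_force: 0.0
```

Run:
```python
from h import *
go([.57,-.27,.29],-3.3)
d=shot("wrist");e=shot("scene")
v=np.hstack([d["pixels"][:,120:550],cv2.resize(e["pixels"][180:350,120:290],(370,400),interpolation=2) if 0 else cv2.resize(e["pixels"][180:350,120:277],(370,400),interpolation=2)])
cv2.imwrite("pics/c2.png",v)
```

```text
t 16.65 tcp [ 0.6408 -0.1356  0.2903] yang -3.41 tilt [ 0.003 -0.   ] F [ 0.3 -0.1  0. ] w 0.0105
d tool mm [-1.383e+02 -6.270e+01  1.000e-01] wz -0.11
```

View pics/c2.png

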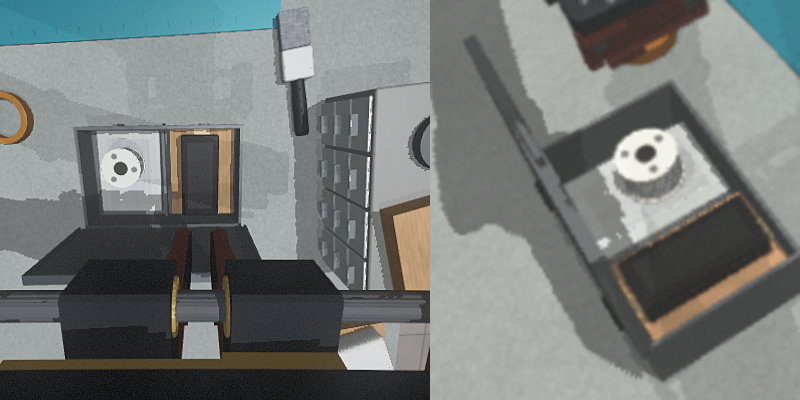

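The reel is flat on the tin at (120,168), and the bit case is flat on the carton at (200,173), inside the bay and below the rim. The lid leans outward past vertical. That uses up the 10 pictures, so from here I go by numbers. I'll measure the lid edge from the earlier top view and plan the push arc.

Run:
```python
from h import *
c=shot("top")
print(pt(c,[(467,136),(467,241)],.196))
go([.58,-.30,.290],-3.3);
r=.115;prev=None
for th in np.linspace(1.9,0,20):
    s=r*np.cos(th)-.004*np.sin(th)-.010;z=.056+r*np.sin(th)+.004*np.cos(th)
    print("%.2f y %.4f z %.4f"%(th,-.2016+s,z), "" if prev is None else (np.array([s-prev[0],-(z-prev[1])])*1e3).round(1));prev=(s,z)
```

```text
[[ 0.69879482 -0.21269547  0.196     ]
 [ 0.47053491 -0.20096654  0.196     ]]
t 16.8 tcp [ 0.6393 -0.1349  0.2866] yang -3.39 tilt [-0.003  0.   ] F [-0.3 -0.1 -0.5] w 0.0013
d tool mm [-168.3  -49.4   -3.3] wz -0.09
1.90 y -0.2526 z 0.1635 
1.80 y -0.2416 z 0.1671 [10.9 -3.6]
1.70 y -0.2304 z 0.1695 [11.2 -2.4]
1.60 y -0.2190 z 0.1708 [11.4 -1.3]
1.50 y -0.2075 z 0.1710 [11.5 -0.2]
1.40 y -0.1960 z 0.1700 [11.5  1. ]
1.30 y -0.1847 z 0.1679 [11.3  2.1]
1.20 y -0.1737 z 0.1646 [11.   3.2]
1.10 y -0.1630 z 0.1603 [10.7  4.3]
1.00 y -0.1528 z 0.1549 [10.2  5.4]
0.90 y -0.1432 z 0.1486 [9.6 6.4]
0.80 y -0.1343 z 0.1413 [8.9 7.3]
0.70 y -0.1262 z 0.1331 [8.1 8.1]
0.60 y -0.1189 z 0.1242 [7.3 8.9]
0.50 y -0.1126 z 0.1146 [6.3 9.6]
0.40 y -0.1072 z 0.1045 [ 5.4 10.2]
0.30 y -0.1029 z 0.0938 [ 4.3 10.7]
0.20 y -0.0997 z 0.0828 [ 3.2 11. ]
0.10 y -0.0976 z 0.0715 [ 2.1 11.3]
0.00 y -0.0966 z 0.0600 [ 1.  11.5]
```

play_rows --motion '[{"dx":-15,"dy":-5,"dz":0,"wx":0,"wy":0,"wz":0,"fingers":0},{"dx":-30,"dy":-9,"dz":0,"wx":0,"wy":0,"wz":0,"fingers":0},{"dx":-35,"dy":-10,"dz":0,"wx":0,"wy":0,"wz":0,"fingers":0},{"dx":-35,"dy":-10,"dz":0,"wx":0,"wy":0,"wz":0,"fingers":0},{"dx":-30,"dy":-9,"dz":0,"wx":0,"wy":0,"wz":0,"fingers":0},{"dx":-15,"dy":-5,"dz":0,"wx":0,"wy":0,"wz":0,"fingers":0},{"dx":-8,"dy":-1,"dz":0,"wx":0,"wy":0,"wz":0,"fingers":0},{"dx":0,"dy":0,"dz":0,"wx":0,"wy":0,"wz":0,"fingers":0},{"dx":0,"dy":0,"dz":20,"wx":0,"wy":0,"wz":0,"fingers":0},{"dx":0,"dy":0,"dz":35,"wx":0,"wy":0,"wz":0,"fingers":0},{"dx":0,"dy":0,"dz":35,"wx":0,"wy":0,"wz":0,"fingers":0},{"dx":0,"dy":0,"dz":20,"wx":0,"wy":0,"wz":0,"fingers":0},{"dx":0,"dy":0,"dz":10,"wx":0,"wy":0,"wz":0,"fingers":0},{"dx":0,"dy":0,"dz":0,"wx":0,"wy":0,"wz":0,"fingers":0}]'

```text
time_s: 18.2
tcp_pos: [0.5816, -0.2982, 0.1673]
ee_rot: [[0.057, 0.998, -0.002], [0.998, -0.057, 0.001], [0.001, -0.002, -1.0]]
force: [0.2, 0.3, -0.7]
grip_width: 0.0006
grasp_force: 0.0
```

play_rows --motion '[{"dx":20,"dy":0,"dz":0,"wx":0,"wy":0,"wz":0,"fingers":0},{"dx":25,"dy":0,"dz":-1,"wx":0,"wy":0,"wz":0,"fingers":0},{"dx":12,"dy":0,"dz":-1,"wx":0,"wy":0,"wz":0,"fingers":0},{"dx":11,"dy":0,"dz":-1,"wx":0,"wy":0,"wz":0,"fingers":0},{"dx":11,"dy":0,"dz":-1,"wx":0,"wy":0,"wz":0,"fingers":0},{"dx":11.5,"dy":0,"dz":0,"wx":0,"wy":0,"wz":0,"fingers":0},{"dx":11.5,"dy":0,"dz":1,"wx":0,"wy":0,"wz":0,"fingers":0},{"dx":11,"dy":0,"dz":2,"wx":0,"wy":0,"wz":0,"fingers":0},{"dx":11,"dy":0,"dz":3,"wx":0,"wy":0,"wz":0,"fingers":0},{"dx":10.5,"dy":0,"dz":4.5,"wx":0,"wy":0,"wz":0,"fingers":0},{"dx":10,"dy":0,"dz":5.5,"wx":0,"wy":0,"wz":0,"fingers":0}]'

```text
time_s: 19.3
tcp_pos: [0.5899, -0.1548, 0.1561]
ee_rot: [[0.059, 0.998, -0.0], [0.998, -0.059, 0.0], [0.0, -0.0, -1.0]]
force: [-1.0, -0.8, 1.3]
grip_width: 0.0006
grasp_force: 0.6
```

play_rows --motion '[{"dx":10,"dy":0,"dz":6.5,"wx":0,"wy":0,"wz":0,"fingers":0},{"dx":9,"dy":0,"dz":7.5,"wx":0,"wy":0,"wz":0,"fingers":0},{"dx":8,"dy":0,"dz":8,"wx":0,"wy":0,"wz":0,"fingers":0},{"dx":7,"dy":0,"dz":9,"wx":0,"wy":0,"wz":0,"fingers":0},{"dx":6.5,"dy":0,"dz":9.5,"wx":0,"wy":0,"wz":0,"fingers":0},{"dx":5.5,"dy":0,"dz":10,"wx":0,"wy":0,"wz":0,"fingers":0},{"dx":4,"dy":0,"dz":10.5,"wx":0,"wy":0,"wz":0,"fingers":0},{"dx":3,"dy":0,"dz":11,"wx":0,"wy":0,"wz":0,"fingers":0},{"dx":2,"dy":0,"dz":11,"wx":0,"wy":0,"wz":0,"fingers":0},{"dx":0,"dy":0,"dz":8,"wx":0,"wy":0,"wz":0,"fingers":0},{"dx":0,"dy":0,"dz":3,"wx":0,"wy":0,"wz":0,"fingers":0},{"dx":0,"dy":0,"dz":1,"wx":0,"wy":0,"wz":0,"fingers":0},{"dx":0,"dy":0,"dz":0,"wx":0,"wy":0,"wz":0,"fingers":0}]'

```text
time_s: 20.6
tcp_pos: [0.5933, -0.1014, 0.0617]
ee_rot: [[0.06, 0.998, 0.0], [0.998, -0.06, -0.0], [-0.0, 0.0, -1.0]]
force: [-1.0, -1.2, -0.1]
grip_width: 0.0005
grasp_force: 0.0
```

play_rows --motion '[{"dx":0,"dy":0,"dz":1,"wx":0,"wy":0,"wz":0,"fingers":0},{"dx":0,"dy":0,"dz":1,"wx":0,"wy":0,"wz":0,"fingers":0},{"dx":0,"dy":0,"dz":0,"wx":0,"wy":0,"wz":0,"fingers":0}]'

```text
time_s: 20.9
tcp_pos: [0.5937, -0.1014, 0.0609]
ee_rot: [[0.06, 0.998, 0.001], [0.998, -0.06, 0.0], [0.0, 0.001, -1.0]]
force: [-2.3, 0.3, 7.3]
grip_width: 0.0005
grasp_force: 4.0
```

play_rows --motion '[{"dx":0,"dy":0,"dz":1,"wx":0,"wy":0,"wz":0,"fingers":0},{"dx":0,"dy":0,"dz":1,"wx":0,"wy":0,"wz":0,"fingers":0},{"dx":0,"dy":0,"dz":0,"wx":0,"wy":0,"wz":0,"fingers":0},{"dx":0,"dy":0,"dz":0,"wx":0,"wy":0,"wz":0,"fingers":0}]'

```text
time_s: 21.3
tcp_pos: [0.5937, -0.1014, 0.0606]
ee_rot: [[0.06, 0.998, 0.001], [0.998, -0.06, 0.001], [0.001, 0.001, -1.0]]
force: [-8.5, 2.1, 23.4]
grip_width: -0.0
grasp_force: 12.0
```

It is solid at 23 N with z at 60.6 mm, where the lid's top should be. I'll retreat and check the lid by numbers.

play_rows --motion '[{"dx":0,"dy":0,"dz":-4,"wx":0,"wy":0,"wz":0,"fingers":0},{"dx":0,"dy":0,"dz":-10,"wx":0,"wy":0,"wz":0,"fingers":0},{"dx":0,"dy":0,"dz":-25,"wx":0,"wy":0,"wz":0,"fingers":0},{"dx":20,"dy":0,"dz":-30,"wx":0,"wy":0,"wz":0,"fingers":0},{"dx":35,"dy":0,"dz":-35,"wx":0,"wy":0,"wz":0,"fingers":0},{"dx":40,"dy":0,"dz":-25,"wx":0,"wy":0,"wz":0,"fingers":0},{"dx":40,"dy":0,"dz":-10,"wx":0,"wy":0,"wz":0,"fingers":0},{"dx":40,"dy":0,"dz":0,"wx":0,"wy":0,"wz":0,"fingers":0},{"dx":40,"dy":0,"dz":0,"wx":0,"wy":0,"wz":0,"fingers":0},{"dx":40,"dy":0,"dz":0,"wx":0,"wy":0,"wz":0,"fingers":0},{"dx":20,"dy":0,"dz":0,"wx":0,"wy":0,"wz":0,"fingers":0},{"dx":0,"dy":0,"dz":0,"wx":0,"wy":0,"wz":0,"fingers":0}]'

```text
time_s: 22.5
tcp_pos: [0.6092, 0.1772, 0.1965]
ee_rot: [[0.054, 0.999, -0.0], [0.999, -0.054, 0.001], [0.001, -0.0, -1.0]]
force: [-0.1, -0.4, -0.3]
grip_width: 0.0007
grasp_force: 0.0
```

Run:
```python
from h import *
C=np.array([.586,-.1327]);y=np.array([.9983,-.0576]);x=np.array([-.0576,-.9983])
for n in("scene","top"):
    c=shot(n);g=cv2.cvtColor(c["pixels"],cv2.COLOR_BGR2GRAY)
    # predicted shut-lid corners (outer face z .06) and intensity profile along the lid's x through y=+60
    print(n,[(sx,sy,px(c,[*(C+x*sx/1e3+y*sy/1e3),.06])[0].round(1).tolist()) for sx in(-73,69) for sy in(-114,114)])
    for sy in(-60,60):
        print(sy,[int(g[tuple(px(c,[*(C+x*sx/1e3+y*sy/1e3),.06])[0].round().astype(int)[::-1])]) for sx in range(-95,100,5)])
    cs,_=cv2.findContours(cv2.inRange(g,0,90),0,2)
    q=px(c,[*C,.06])[0]
    for k in cs:
        if cv2.contourArea(k)>1500 and cv2.pointPolygonTest(k,tuple(map(float,q)),False)>0: r=cv2.minAreaRect(k);print(r,pt(c,cv2.boxPoints(r),.06)[:,:2].round(3).tolist())
go([.6,0,.2])
```

```text
scene [(-73, -114, [223.7, 208.4]), (-73, 114, [281.8, 286.2]), (69, -114, [160.9, 241.0]), (69, 114, [211.4, 329.4])]
-60 [164, 170, 168, 166, 166, 126, 113, 114, 114, 114, 101, 101, 102, 102, 102, 103, 102, 102, 103, 102, 103, 103, 103, 104, 103, 103, 102, 104, 104, 106, 114, 115, 114, 115, 54, 90, 171, 169, 176]
60 [166, 165, 157, 153, 151, 114, 114, 115, 113, 114, 102, 104, 102, 102, 102, 103, 102, 102, 102, 102, 104, 101, 104, 103, 102, 103, 103, 101, 103, 108, 114, 114, 116, 113, 47, 122, 167, 168, 165]
top [(-73, -114, [388.6, 242.3]), (-73, 114, [391.2, 148.4]), (69, -114, [448.1, 245.0]), (69, 114, [449.2, 151.2])]
-60 [123, 125, 124, 123, 55, 112, 110, 110, 108, 96, 101, 97, 102, 99, 96, 98, 97, 97, 99, 97, 96, 97, 94, 95, 94, 95, 96, 94, 92, 100, 102, 103, 103, 104, 2, 135, 129, 132, 130]
60 [120, 118, 119, 99, 85, 110, 110, 108, 110, 98, 100, 101, 100, 100, 99, 101, 99, 99, 101, 99, 100, 97, 97, 99, 97, 96, 97, 92, 94, 100, 100, 104, 103, 107, 47, 125, 128, 130, 127]
t 22.6 tcp [0.6096 0.1717 0.1967] yang -3.46 tilt [-0.    -0.001] F [-0.2 -0.5 -0.1] w 0.0005
d tool mm [-172.     0.7   -3.1]
```

Both views agree with the lid lying flat: its edges fall at the predicted pixels for z = 60 mm.

```bash
python3 -c "
from rig import ctrl
print(ctrl.sign_off())"
```

```text
the job is handed in; nothing more can be done
None
```

The reel is packed on the tin and the bit case on the carton, both below the rim. The lid is pressed shut, which I confirmed from touch and camera measurements. I moved nothing else on the bench, and the job is handed in at about 23 s.

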